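Size a wooden craft lid in the stepped gauge and count it

ROBOT

A 6-joint arm with a two-finger parallel gripper is mounted at the origin on the work surface. World frame = base frame: x ahead of the robot, y to its left, z up, the work surface at z = 0. Lengths are in m, angles in rad, forces in N, time in s.
With the tool pointing down it reaches from about 0.325 to 0.9 m from the base axis. Payload 3.5 kg.
Tool frame: the origin (TCP) lies on the centre line of the jaws, within the pads' length; the fingertips stand 19 mm ahead of it and the grasp point (between the pads) is the TCP; z points along the fingers, y is the line along which they close (so a half turn about z gives the same grasp; the last joint's range is limited). The gripper opens to 85 mm and grips with 20 to 120 N. Pads are 22 mm wide; open, the fingers measure 114 mm over their backs; the gripper's body (76 mm by 85 mm) begins 54 mm behind the grasp point. The pads swing forward as they close: fully open they stand 13 mm farther back than shut.
Start: joints at [-1.421, 0.276, -0.026, 1.268, 0, 1.467], TCP at [0.156, -0.605, 0.25] pointing down, gripper open.
Joint ranges: [-3.12, 3.12], [-0.85, 1.88], [-1.08, 1.24], [-1.95, 2.15], [-1.57, 1.53], [-3.14, 3.14]. Speed limits (rad/s): [2.57, 2.57, 3.14, 3.14, 3.14, 3.14].

INTERFACE

Orientations are given as [roll, pitch, yaw] about the fixed x, y, z axes, in that order (R = Rz(yaw) Ry(pitch) Rx(roll)).
In Python, from rig import env, imaging, job, recognise, cut_out gives the robot as it stands.
- The arm moves only by the shell command python3 -m creep 'ROWS' [FORCE]. ROWS is JSON, a list that holds one entry, the list of rows, each a list of 5 numbers: the opening, from 0 (shut) to 1 (fully open), then the shift along the world's x, y, z normalised to -1 to 1, where 1 is 250 mm, then the turn about the world's z normalised to -1 to 1, where 1 is 120 degrees. A call has 1 to 10 rows; each row is the pose to reach, as a shift and turn from the pose commanded when the call began; what a row does not reach only later rows make up. A row lasts 1/10 s, in which the tool goes at most 50 mm and 8.59 degrees, less where a joint would pass 70% of its speed; a pose out of reach is approached as far as the arm can. A call with a number of a shift or a turn outside -1 to 1 is refused whole. A call with a gripper value outside its range is refused whole. The fingers move at their own pace and stop on an object; FORCE is the grip in N (left out, the last holds). Time passes only in rows, so rows that repeat a pose let the fingers close. It gives the time, the measured TCP pose, the force, the opening and the grip force at its end, in the units of the state.
- env.state(): the state, without advancing time (a new reading comes with each control period).
- imaging.read_camera(name): name is "side" or "top" or "wrist"; returns the picture (400x640x3 uint8, red, green, blue); there is no depth.
- imaging.camera_params(name): a dict with "fx", "fy", "cx", "cy" (pixels), "k1" (the pictures are not rectified: a ray, as slopes to the right and down, at radius r is drawn at 1 + k1 r^2 times it, then the intrinsics apply), "world_to_cam" (4x4, takes a point from world to camera coordinates); the wrist camera has in their place "tool_from_camera" (4x4, takes a point from camera to tool coordinates, whose origin is the TCP and whose axes are the flange's). Camera axes: x right, y down, z forward; pixel columns grow to the right and rows downward; lengths in m; the calibration is good to about 2 mm. A picture is of the moment at which its call begins: read the wrist's pose just before it. camera_params takes no time and is no camera call.
- job.sign_off(): hands the job in; it is judged then, once.
Trained networks look in the newest picture that a camera, given by its name, has taken for a name from the list of things; names that differ only in an ending like _2 or _b are one class to them, and where a whole thing is asked for, a point or a joint stands for the part that bears it (a point fixed in the world has none). Each returns a list of dicts, best first, with "p" (0 to 1); they miss things now and then, are a little off and sometimes report something else, mostly with a low value. They report only what shows in the picture. A call takes as long as a camera call. They do not tell look-alikes from the thing itself.
- recognise(camera, query): "bbox" ([left, top, width, height] in pixels, round what is visible of it).
- cut_out(camera, query): "mask" (400x640 bool, what is visible of it) and "bbox" ([left, top, width, height] in pixels, round what is visible of it).
The state is a dict: "t": time; "joints": joint angles; "qd": joint speeds; "joint_torque": joint torques, N m; "eef_pos": TCP position; "ee_rot": TCP orientation; "force": force on the tool from outside, world axes, zero at the start; "moment": the same for the moment, N m; "finger_gap": finger opening in m; "grasp_force": force on a finger pad.
Only numpy, scipy, OpenCV 4.12 (cv2) and the standard library are available. Lean on these libraries where they do the work, as an engineer would, in place of code of your own. Each camera call takes 0.05 s, during which the arm holds its last target. There are 200 camera calls.

TASK

Take the wooden lid from the green mat by its knob and try it in the orange gauge, one recess after the other from the smallest upward, lowering it squarely onto each, until it enters; leave it there, fully home in the first recess that takes it. Then press the pedal of the blue tally counter right down to its stop to count the lid, and let the pedal spring back up. Leave the two spare lids on the blue card, the paint pots and the cup alone.

Things in the scene. Friction and masses are not known exactly. Their poses are not given: they have to be found in the camera images.
- lid_a_center (a point): A turned wooden lid standing on the table with its knob up. Plain round disc 10 mm thick whose diameter is 36, 43 or 50 mm (the three lids differ; which is which is not told and has to be found in the gauge), with an upright round knob 16 mm in diameter and 32 mm tall on its centre; 42 mm tall in all, 15 to 45 g. The point lies on the lid's axis, half-way up (21 mm above its underside); z is up along the knob. One lid lies on the green mat, the other two on the blue card.
- lid_b_center (a point): A turned wooden lid standing on the table with its knob up. Plain round disc 10 mm thick whose diameter is 36, 43 or 50 mm (the three lids differ; which is which is not told and has to be found in the gauge), with an upright round knob 16 mm in diameter and 32 mm tall on its centre; 42 mm tall in all, 15 to 45 g. The point lies on the lid's axis, half-way up (21 mm above its underside); z is up along the knob. One lid lies on the green mat, the other two on the blue card.
- lid_c_center (a point): A turned wooden lid standing on the table with its knob up. Plain round disc 10 mm thick whose diameter is 36, 43 or 50 mm (the three lids differ; which is which is not told and has to be found in the gauge), with an upright round knob 16 mm in diameter and 32 mm tall on its centre; 42 mm tall in all, 15 to 45 g. The point lies on the lid's axis, half-way up (21 mm above its underside); z is up along the knob. One lid lies on the green mat, the other two on the blue card.
- mat: Green square mat fixed on the table, 90 x 90 x 4 mm; origin at the centre of its underside, on the table. The lid to be sized stands at or near its middle (within 15 mm).
- stock: Flat blue card fixed on the table, 160 mm along its x, 80 mm along its y, 4 mm thick, with the two spare lids; origin at the centre of its underside.
- gauge: Stepped sizing gauge: orange plate fixed on the table, 80 mm along its x, 240 mm along its y, 20 mm thick, with a row of four round recesses 12 mm deep, with black floors, along its y, growing from its +y end to its -y end. Origin at the centre of its underside.
- gauge_hole0 (a point): Centre of the mouth of recess 1 of the gauge, level with the plate's top, 20 mm above the table; diameter 32 mm, 12 mm deep, flat floor. The smallest; no lid enters it. z is up.
- gauge_hole1 (a point): Centre of the mouth of recess 2 of the gauge, level with the plate's top, 20 mm above the table; diameter 39 mm, 12 mm deep, flat floor. The second; the 36 mm lid enters it. z is up.
- gauge_hole2 (a point): Centre of the mouth of recess 3 of the gauge, level with the plate's top, 20 mm above the table; diameter 46 mm, 12 mm deep, flat floor. The third; the 43 mm lid enters it. z is up.
- gauge_hole3 (a point): Centre of the mouth of recess 4 of the gauge, level with the plate's top, 20 mm above the table; diameter 53 mm, 12 mm deep, flat floor. The largest; the 50 mm lid enters it. z is up.
- tally: Desk tally counter fixed on the table: grey base 130 mm along its x, 75 mm along its y, 12 mm high, with a blue housing 62 mm high at its +x end, from 15 to 55 mm from the origin along x. The spring pedal, a steel plate 85 x 60 mm, is hinged at 10 mm along x, 20 mm above the table, and slopes up towards the counter's -x (towards the robot). Origin on the table under the middle of the counter.
- pedal_pad (a point): Point to press: middle of the black rubber tread (36 x 52 mm) on the upper face of the pedal, 64 mm from the hinge. With the pedal up it is about 45 mm above the table; at the stop about 28 mm. It moves with the pedal.
- pedal (a joint): Angle of the pedal in rad: 0 is up (sprung), 0.28 is fully down at its stop. Its spring takes about 5 N at the tread to start and about 10 N at the stop, and returns it.
- pot_red: Closed paint pot of clear glass with a white label and a red cap, 38 mm in diameter, 45 mm tall; origin at the centre of its underside. Leave alone.
- pot_yellow: Closed paint pot of clear glass with a white label and a yellow cap, 38 mm in diameter, 45 mm tall; origin at the centre of its underside. Leave alone.
- cup: Dark red cup, 72 mm in diameter at the rim, 85 mm tall; origin at the centre of its underside. Leave alone.
Things that resemble listed ones, but are neither listed nor needed, are in the scene too. What is shaped like the part that bears lid_a_center but purple or turquoise is not meant.

How it is judged:
On the way, in this order (a step that is already met when the one before it is completed fails the run):
1. the lid has been tried on the smallest recess: set down level with the gauge's top, within 8 mm of the recess's centre (((horizontal distance between lid_a_center and gauge_hole0 below 0.008 m and z of lid_a_center in the frame of gauge_hole0 between 0.017 and 0.024 m and contact force between lid_a and gauge above 0.3 N) or (horizontal distance between lid_b_center and gauge_hole0 below 0.008 m and z of lid_b_center in the frame of gauge_hole0 between 0.017 and 0.024 m and contact force between lid_b and gauge above 0.3 N) or (horizontal distance between lid_c_center and gauge_hole0 below 0.008 m and z of lid_c_center in the frame of gauge_hole0 between 0.017 and 0.024 m and contact force between lid_c and gauge above 0.3 N))), for 0.05 s.
2. then on the second: it has entered it (36 mm lid) or been tried on it (((horizontal distance between lid_a_center and gauge_hole1 below 0.005 m and z of lid_a_center in the frame of gauge_hole1 below 0.0115 m and angle between lid_a_center's own z axis and vertical below 0.1 rad) or (horizontal distance between lid_b_center and gauge_hole1 below 0.008 m and z of lid_b_center in the frame of gauge_hole1 between 0.017 and 0.024 m and contact force between lid_b and gauge above 0.3 N) or (horizontal distance between lid_c_center and gauge_hole1 below 0.008 m and z of lid_c_center in the frame of gauge_hole1 between 0.017 and 0.024 m and contact force between lid_c and gauge above 0.3 N))), for 0.05 s.
3. then on the third: it has entered it (43 mm lid) or been tried on it (50 mm lid); a lid that is already home in the second recess: the pedal has begun to go down ((((horizontal distance between lid_a_center and gauge_hole1 below 0.005 m and z of lid_a_center in the frame of gauge_hole1 below 0.0115 m and angle between lid_a_center's own z axis and vertical below 0.1 rad) and value of joint pedal above 0.05 rad) or (horizontal distance between lid_b_center and gauge_hole2 below 0.005 m and z of lid_b_center in the frame of gauge_hole2 below 0.0115 m and angle between lid_b_center's own z axis and vertical below 0.1 rad) or (horizontal distance between lid_c_center and gauge_hole2 below 0.008 m and z of lid_c_center in the frame of gauge_hole2 between 0.017 and 0.024 m and contact force between lid_c and gauge above 0.3 N))).
4. with the lid home in its recess the pedal is pressed to its stop (0.255 rad or more) (((horizontal distance between lid_a_center and gauge_hole1 below 0.005 m and z of lid_a_center in the frame of gauge_hole1 below 0.0115 m and angle between lid_a_center's own z axis and vertical below 0.1 rad) or (horizontal distance between lid_b_center and gauge_hole2 below 0.005 m and z of lid_b_center in the frame of gauge_hole2 below 0.0115 m and angle between lid_b_center's own z axis and vertical below 0.1 rad) or (horizontal distance between lid_c_center and gauge_hole3 below 0.005 m and z of lid_c_center in the frame of gauge_hole3 below 0.0115 m and angle between lid_c_center's own z axis and vertical below 0.1 rad)) and value of joint pedal above 0.255 rad), for 0.05 s.
At the end, for the whole second after the job is handed in: The lid from the mat lies level at the bottom of the smallest recess that takes it (centred within 5 mm, within 2.5 mm of the floor, tilted less than 0.1 rad), released and at rest; the two other lids stand on the blue card (within 90 mm of its centre); the pedal is back up (below 0.06 rad) ((((horizontal distance between lid_a_center and gauge_hole1 below 0.005 m and z of lid_a_center in the frame of gauge_hole1 below 0.0115 m and angle between lid_a_center's own z axis and vertical below 0.1 rad) and linear speed of lid_a below 0.02 m/s and horizontal distance between each of lid_b_center, lid_c_center and stock below 0.09 m and angle between each of lid_b_center, lid_c_center's own z axis and vertical below 0.15 rad) or ((horizontal distance between lid_b_center and gauge_hole2 below 0.005 m and z of lid_b_center in the frame of gauge_hole2 below 0.0115 m and angle between lid_b_center's own z axis and vertical below 0.1 rad) and linear speed of lid_b below 0.02 m/s and horizontal distance between each of lid_a_center, lid_c_center and stock below 0.09 m and angle between each of lid_a_center, lid_c_center's own z axis and vertical below 0.15 rad) or ((horizontal distance between lid_c_center and gauge_hole3 below 0.005 m and z of lid_c_center in the frame of gauge_hole3 below 0.0115 m and angle between lid_c_center's own z axis and vertical below 0.1 rad) and linear speed of lid_c below 0.02 m/s and horizontal distance between each of lid_a_center, lid_b_center and stock below 0.09 m and angle between each of lid_a_center, lid_b_center's own z axis and vertical below 0.15 rad)) and value of joint pedal below 0.06 rad); the robot touches nothing.
It fails at once if the lid goes down into a recess larger than the first that takes it ((horizontal distance between lid_a_center and gauge_hole2 below 0.012 m and z of lid_a_center in the frame of gauge_hole2 below 0.014 m) or (horizontal distance between lid_a_center and gauge_hole3 below 0.012 m and z of lid_a_center in the frame of gauge_hole3 below 0.014 m) or (horizontal distance between lid_b_center and gauge_hole3 below 0.012 m and z of lid_b_center in the frame of gauge_hole3 below 0.014 m)).
It fails at once if the pedal is pressed (0.2 rad or more) while no lid is home in its recess (value of joint pedal above 0.2 rad and not ((horizontal distance between lid_a_center and gauge_hole1 below 0.005 m and z of lid_a_center in the frame of gauge_hole1 below 0.0115 m and angle between lid_a_center's own z axis and vertical below 0.1 rad) or (horizontal distance between lid_b_center and gauge_hole2 below 0.005 m and z of lid_b_center in the frame of gauge_hole2 below 0.0115 m and angle between lid_b_center's own z axis and vertical below 0.1 rad) or (horizontal distance between lid_c_center and gauge_hole3 below 0.005 m and z of lid_c_center in the frame of gauge_hole3 below 0.0115 m and angle between lid_c_center's own z axis and vertical below 0.1 rad))).
It fails at once if a second lid is moved by more than 20 mm (distance of each of lid_a_center, lid_b_center from where it was at the start of the episode above 0.02 m or distance of each of lid_a_center, lid_c_center from where it was at the start of the episode above 0.02 m or distance of each of lid_b_center, lid_c_center from where it was at the start of the episode above 0.02 m).
It fails at once if a paint pot or the cup is moved by more than 20 mm (distance of any of pot_red, pot_yellow, cup from where it was at the start of the episode above 0.02 m).
It also fails if it takes over 54 s, if anything falls off the work surface, if the arm or the gripper's body presses on something with over 40 N, if the wrist force passes 120 N, or if a joint passes its speed limit or range.

## Working session

There is one attempt and no reset: what is moved stays moved. The work goes in short steps, Python scripts to look and compute and a shell command to move; the robot and the scene stay as the last step left them, time stands still between calls to the robot, and variables do not carry over. Pictures are saved under pics/ and viewed, at most 10 in all, crops included, and the job is handed in when it is done.

```bash
mkdir -p pics; ls
python3 - <<'E'
from rig import env, imaging
import cv2
a=imaging.read_camera("top");b=imaging.read_camera("side")
cv2.imwrite("pics/top.png",a[:,:,::-1]);cv2.imwrite("pics/side.png",b[:,:,::-1])
for n in("top","side","wrist"):print(n,imaging.camera_params(n))
print(env.state())
E
```

```text
pics
top {'fx': 443.94978994792433, 'fy': 443.94978994792433, 'cx': 319.34516148238464, 'cy': 201.59172303776273, 'k1': -0.06235141065460567, 'world_to_cam': array([[-0.00790635, -0.99994284, -0.00719819,  0.08986451],
       [-0.99856414,  0.00827644, -0.05292603,  0.57682023],
       [ 0.05298258,  0.0067694 , -0.99857249,  1.37543314],
       [ 0.        ,  0.        ,  0.        ,  1.        ]])}
side {'fx': 480.0734807511612, 'fy': 480.0734807511612, 'cx': 317.19058003904087, 'cy': 197.98877484190524, 'k1': -0.012519390297681333, 'world_to_cam': array([[-0.88242443, -0.47036934,  0.00893391,  0.55791658],
       [-0.31094413,  0.56887773, -0.76137499,  0.19614391],
       [ 0.35304515, -0.67463384, -0.64825019,  1.07209657],
       [ 0.        ,  0.        ,  0.        ,  1.        ]])}
wrist {'fx': 302.57332197218216, 'fy': 302.57332197218216, 'cx': 321.07692260589965, 'cy': 195.30164798085468, 'k1': -0.009390762789127203, 'tool_from_camera': array([[ 2.69437077e-04, -9.64448089e-01, -2.64272228e-01,
         6.68808455e-02],
       [ 9.99999955e-01,  2.94565979e-04, -5.5459973
[... 173 characters left out ...]
00,
         1.00000000e+00]])}
{'t': 0.1, 'joints': array([-1.42140669e+00,  2.77061628e-01, -2.77594207e-02,  1.26799463e+00,
        1.53731564e-05,  1.46738666e+00]), 'qd': array([ 0.00229508, -0.00158864,  0.00324515,  0.00039787, -0.00064795,
        0.0001087 ]), 'joint_torque': array([ 5.17189783e-04, -4.46708608e+01,  2.96128142e+01,  8.45092291e-03,
       -2.82051417e-05, -1.70897962e-06]), 'eef_pos': array([ 0.15621002, -0.60446957,  0.24926117]), 'ee_rot': array([-3.13958567e+00, -2.23739837e-04,  2.52799064e-01]), 'force': array([0.70899007, 0.84129508, 0.10873372]), 'moment': array([-0.00625377, -0.01480789, -0.0022636 ]), 'grasp_force': 0.0, 'finger_gap': 0.08531555684947865}
```

View pics/top.png

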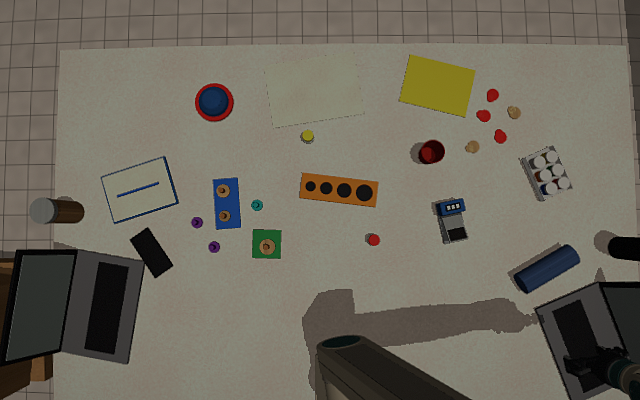

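View pics/side.png

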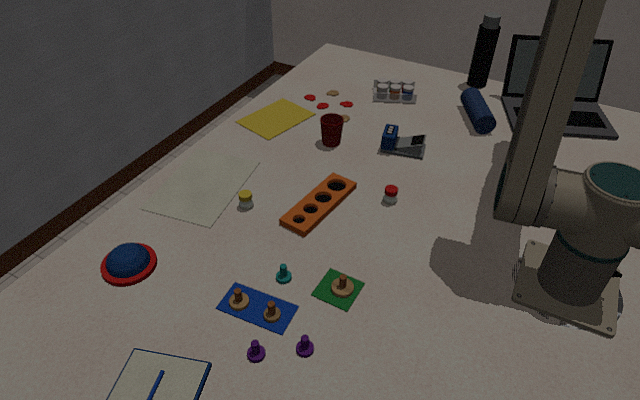

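The top view shows the following:
- Wooden lid on the green mat at (267,246).
- Two spare lids on the blue card at (223,191) and (224,216).
- Purple and turquoise look-alikes at (197,222), (214,246) and (257,205).
- Orange gauge with recesses at (310,186), (326,188), (344,190) and (364,193), smallest on the left (+y).
- Tally at (452,220), red pot at (373,239), cup at (431,152).

The lid on the green mat is the one meant, because it is wooden and on the mat.

```bash
cat > h.py <<'E'
import numpy as np, cv2
from rig import env, imaging, recognise, cut_out
from scipy.spatial.transform import Rotation as R
def cam(name):
    p=imaging.camera_params(name)
    if name=="wrist":
        s=env.state();T=np.eye(4);T[:3,:3]=R.from_euler('xyz',s['ee_rot']).as_matrix();T[:3,3]=s['eef_pos']
        M=T@p['tool_from_camera']
    else: M=np.linalg.inv(p['world_to_cam'])
    return p,M
def back(c,uv,z):
    p,M=c; d=np.array([(uv[0]-p['cx'])/p['fx'],(uv[1]-p['cy'])/p['fy']]); s=d.copy()
    for _ in range(20): s=d/(1+p['k1']*(s@s))
    r=M[:3,:3]@np.array([*s,1]);o=M[:3,3]
    return (o+r*(z-o[2])/r[2])
def cen(m):
    ys,xs=np.nonzero(m);return xs.mean(),ys.mean()
E
python3 - <<'E'
from h import *
im=imaging.read_camera("top");c=cam("top")
for q,z in(("lid_a_center",.014),("gauge",.02),("mat",.004),("pedal_pad",.045),("tally",.03),("pot_red",.045),("cup",.085)):
    for r in cut_out("top",q)[:4]:
        u=cen(r['mask']);print(q,round(r['p'],2),np.round(u,1),np.round(back(c,u,z),4))
        if q=="gauge": print(cv2.minAreaRect(np.argwhere(r['mask'])[:,::-1].astype(np.float32)))
hsv=cv2.cvtColor(im,cv2.COLOR_RGB2HSV)
dark=((hsv[...,2]<60)).astype(np.uint8);dark[:165]=0;dark[212:]=0;dark[:,:295]=0;dark[:,385:]=0
n,l,st,ce=cv2.connectedComponentsWithStats(dark)
for i in range(1,n):
    if st[i,4]>20: print('hole',st[i,4],ce[i].round(1),np.round(back(c,ce[i],.014),4))
a=cv2.resize(im[165:275,180:390],None,fx=3.8,fy=3.8,interpolation=2);cv2.imwrite("pics/crop.png",a[:,:,::-1])
E
```

```text
lid_a_center 0.74 [339.2 189.4] [0.6155 0.0226 0.014 ]
lid_a_center 0.66 [196.8 222.2] [0.5158 0.4718 0.014 ]
lid_a_center 0.59 [256.6 205. ] [0.5687 0.2824 0.014 ]
lid_a_center 0.46 [224.2 215.4] [0.5365 0.3849 0.014 ]
gauge 0.71 [338.8 189.6] [0.6144 0.0239 0.02  ]
((338.7226257324219, 189.66336059570312), (76.8014907836914, 26.833894729614258), 6.911227226257324)
mat 0.91 [265.6 242.3] [0.4511 0.2556 0.004 ]
pedal_pad 0.6 [454.4 226.9] [ 0.4947 -0.329   0.045 ]
tally 0.68 [451.3 220.2] [ 0.5154 -0.3243  0.03  ]
pot_red 0.64 [373.6 239.6] [ 0.4585 -0.0798  0.045 ]
cup 0.86 [431.  151.2] [ 0.7225 -0.2519  0.085 ]
hole 75 [310.2 185.8] [0.6276 0.1134 0.014 ]
hole 114 [325.7 187.6] [0.6214 0.065  0.014 ]
hole 155 [343.7 189.8] [0.614  0.0085 0.014 ]
hole 207 [363.7 192.4] [ 0.6055 -0.0543  0.014 ]
```

View pics/crop.png

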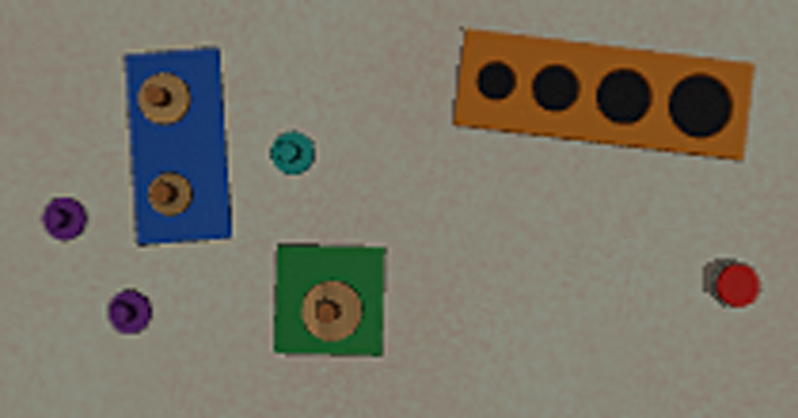

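The crop confirms it: a wooden lid with a knob on the green mat at crop (331,311), which is top pixel (267,247), about (0.437, 0.251). The turquoise and purple ones lie off the mat, and the spares are on the card. I move over it with yaw about 90° to stay inside joint 6's range.

```bash
python3 -m creep '[[[0.6,0.2,0.2,0,0.07],[0.6,0.4,0.4,0,0.14],[0.6,0.6,0.6,0,0.21],[0.6,0.8,0.8,0,0.28],[0.6,1,1,0,0.35],[0.6,1,1,0,0.42],[0.6,1,1,0,0.49],[0.6,1,1,0,0.56],[0.6,1,1,0,0.63]]]' 40
python3 -m creep '[[[0.6,0.04,0.2,0,0],[0.6,0.08,0.4,0,0],[0.6,0.1,0.6,0,0],[0.6,0.1,0.8,0,0],[0.6,0.1,1,0,0]]]'
python3 -m creep '[[[0.6,0.02,0.2,-0.1,0],[0.6,0.02,0.4,-0.2,0],[0.6,0.02,0.6,-0.3,0],[0.6,0.02,0.8,-0.3,0],[0.6,0.02,1,-0.3,0],[0.6,0.02,1,-0.3,0]]]'
python3 -m creep '[[[0.6,0,0.2,0,0],[0.6,0,0.3,0,0],[0.6,0,0.3,0,0],[0.6,0,0.3,0,0]]]'
python3 - <<'E'
from h import *
c=cam("wrist");im=imaging.read_camera("wrist");cv2.imwrite("pics/w1.png",im[:,:,::-1])
s=env.state();print(s['eef_pos'],s['ee_rot'],s['force'],s['t'])
print(back(cam("top"),(267.1,246.8),.014))
for q,z in(("lid_a_center",.014),):
    for r in cut_out("wrist",q)[:4]:
        u=cen(r['mask']);print(q,round(r['p'],2),np.round(u,1),r['bbox'],np.round(back(c,u,z),4))
E
```

```text
t: 1.4
eef_pos: [0.4077, -0.3534, 0.2505]
ee_rot: [3.141, 0.0, 1.582]
force: [-0.6, -0.0, -0.5]
finger_gap: 0.0514
grasp_force: 0.0
t: 1.9
eef_pos: [0.4313, -0.1056, 0.2506]
ee_rot: [3.141, 0.0, 1.572]
force: [2.0, 1.1, 1.3]
finger_gap: 0.0513
grasp_force: 0.0
t: 2.5
eef_pos: [0.4356, 0.1463, 0.1751]
ee_rot: [-3.141, -0.001, 1.577]
force: [0.5, 0.2, -0.7]
finger_gap: 0.0515
grasp_force: 0.0
t: 2.9
eef_pos: [0.4362, 0.2178, 0.1753]
ee_rot: [-3.142, 0.001, 1.574]
force: [-0.2, 0.3, 0.1]
finger_gap: 0.0511
grasp_force: 0.0
[0.43610787 0.21720809 0.17527416] [-3.14131019e+00  6.13273145e-04  1.57234484e+00] [-0.63547257 -0.55326738 -0.49478306] 2.95
[0.43738845 0.24971279 0.014     ]
lid_a_center 0.75 [436.4   6.6] [417.8, 0.0, 44.4, 14.9] [0.5321 0.3709 0.014 ]
lid_a_center 0.57 [463.4 116.2] [438.7, 96.9, 49.8, 41.7] [0.5657 0.2822 0.014 ]
lid_a_center 0.51 [630.1 272.8] [617.9, 256.0, 18.8, 34.4] [0.7643 0.1227 0.014 ]
```

View pics/w1.png

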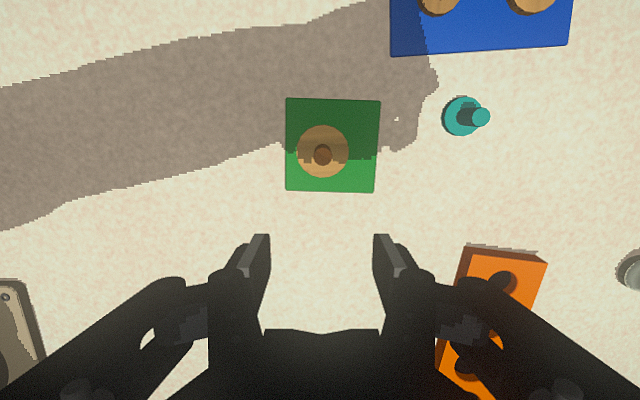

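The wrist view shows the lid disc centred at about (322.5,151.5) on the mat, and the gauge's first recess at about (502,282).

Run:
```python
from h import *
c=cam("wrist")
im=imaging.read_camera("wrist");h=cv2.cvtColor(im,cv2.COLOR_RGB2HSV)
m=((h[...,0]<25)&(h[...,1]>70)).astype(np.uint8);m[:100]=0;m[190:]=0;m[:,:288]=0;m[:,375:]=0
n,l,st,ce=cv2.connectedComponentsWithStats(m);i=1+np.argmax(st[1:,4])
(x,y),r=cv2.minEnclosingCircle(np.argwhere(l==i)[:,::-1].astype(np.float32))
print(st[i],ce[i],x,y,r);p=back(c,(x,y),.012);print(p,(p-env.state()['eef_pos'])/.25, 2000*np.linalg.norm(back(c,(x+r,y),.014)-back(c,(x,y),.014)))
```

```text
[ 297  124   52   52 2139] [322.14165498 149.47171576] 322.0 149.5 26.386648178100586
[0.43691311 0.25026743 0.012     ] [ 0.00277151  0.13440902 -0.65301202] 49.38065355582048
```

```bash
python3 -m creep '[[[0.6,0.003,0.135,0,0],[0.6,0.003,0.135,-0.15,0],[0.6,0.003,0.135,-0.3,0],[0.6,0.003,0.135,-0.45,0],[0.6,0.003,0.135,-0.533,0],[0.6,0.003,0.135,-0.533,0],[0.6,0.003,0.135,-0.533,0]]]'
python3 -m creep '[[[0,0,0,0,0],[0,0,0,0,0],[0,0,0,0,0],[0,0,0,0,0],[0,0,0,0,0],[0,0,0,0,0]]]' 40
python3 -m creep '[[[0,0,0,0.1,0],[0,0,0,0.2,0],[0,0,0,0.3,0],[0,0,0,0.3,0]]]'
```

```text
t: 3.75
eef_pos: [0.4373, 0.2506, 0.0423]
ee_rot: [-3.141, 0.0, 1.571]
force: [-0.9, 0.6, -0.6]
finger_gap: 0.0516
grasp_force: 0.0
t: 4.35
eef_pos: [0.4386, 0.2519, 0.0438]
ee_rot: [3.138, -0.001, 1.572]
force: [-0.1, -0.7, 6.4]
finger_gap: 0.0147
grasp_force: 39.1
t: 4.75
eef_pos: [0.44, 0.2528, 0.121]
ee_rot: [3.134, -0.003, 1.573]
force: [0.9, 0.4, -0.1]
finger_gap: 0.0144
grasp_force: 39.1
```

```bash
python3 -m creep '[[[0,0.1,-0.09,0.1,0],[0,0.25,-0.23,0.22,0],[0,0.37,-0.34,0.22,0],[0,0.5,-0.46,0.22,0],[0,0.62,-0.57,0.22,0],[0,0.75,-0.69,0.22,0],[0,0.75,-0.69,0.22,0],[0,0.75,-0.69,0.22,0],[0,0.75,-0.69,0.22,0]]]'
cat > holes.py <<'E'
from h import *
import sys
c=cam("wrist");im=imaging.read_camera("wrist");cv2.imwrite(sys.argv[1],im[:,:,::-1])
s=env.state();print(s['eef_pos'],s['ee_rot'],s['finger_gap'],s['force'])
h=cv2.cvtColor(im,cv2.COLOR_RGB2HSV)
o=((h[...,0]<22)&(h[...,1]>170)).astype(np.uint8)
cs,hi=cv2.findContours(o,cv2.RETR_CCOMP,cv2.CHAIN_APPROX_NONE)
for k,q in enumerate(cs):
    if hi[0][k][3]>=0 and cv2.contourArea(q)>150:
        e=cv2.fitEllipse(q);p=back(c,e[0],.02);b=2000*np.linalg.norm(back(c,(e[0][0]+e[1][1]/2,e[0][1]),.02)-p)
        print(np.round(e[0],1),np.round(e[1],1),np.round(p,4),'dia',round(b,1),'d/.25',np.round((p-s['eef_pos'])/.25,3))
E
python3 holes.py pics/w2.png
```

```text
t: 5.65
eef_pos: [0.6231, 0.0795, 0.1711]
ee_rot: [-3.139, -0.0, 1.573]
force: [-0.4, -0.3, -0.2]
finger_gap: 0.0145
grasp_force: 39.2
[0.62310249 0.07979901 0.17137316] [-3.13960522e+00 -2.24533209e-04  1.57342303e+00] 0.014109447763603272 [0.64647264 0.56436822 0.44786552]
[324.2 150.1] [34.4 35.2] [0.6254 0.1139 0.02  ] dia 31.8 d/.25 [ 0.009  0.136 -0.605]
```

View pics/w2.png

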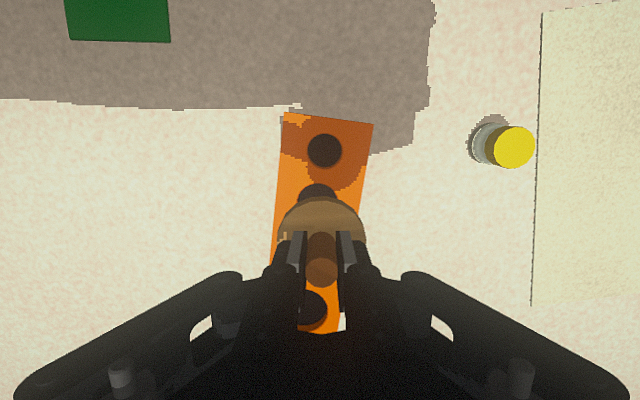

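The view shows the lid held level with its disc around (322,240), and recess 1 at (324,150). I now lower onto recess 1.

```bash
python3 -m creep '[[[0,0.009,0.136,0,0],[0,0.009,0.136,-0.15,0],[0,0.009,0.136,-0.3,0],[0,0.009,0.136,-0.4,0],[0,0.009,0.136,-0.43,0],[0,0.009,0.136,-0.43,0],[0,0.009,0.136,-0.43,0]]]'
python3 -m creep '[[[0,0,0,-0.008,0],[0,0,0,-0.016,0],[0,0,0,-0.02,0],[0,0,0,-0.02,0],[0,0,0,-0.02,0]]]'
```

```text
t: 6.4
eef_pos: [0.6276, 0.1135, 0.0661]
ee_rot: [3.139, -0.0, 1.573]
force: [0.4, 1.2, -0.4]
finger_gap: 0.0144
grasp_force: 39.2
t: 6.9
eef_pos: [0.627, 0.1128, 0.0599]
ee_rot: [3.141, 0.0, 1.572]
force: [-0.0, 1.6, 1.8]
finger_gap: 0.0143
grasp_force: 39.4
```

```bash
python3 -m creep '[[[0,0,0,-0.006,0],[0,0,0,-0.006,0],[0,0,0,-0.006,0],[0,0,0,-0.006,0]]]'
python3 -m creep '[[[0,0,0,-0.004,0],[0,0,0,-0.004,0],[0,0,0,-0.004,0]]]'
```

```text
t: 7.3
eef_pos: [0.627, 0.1128, 0.0598]
ee_rot: [3.141, 0.0, 1.572]
force: [-3.1, -1.3, 9.0]
finger_gap: 0.014
grasp_force: 40.3
t: 7.6
eef_pos: [0.627, 0.1128, 0.0598]
ee_rot: [3.141, 0.0, 1.572]
force: [-4.7, -0.3, 13.3]
finger_gap: 0.0146
grasp_force: 40.7
```

```bash
python3 -m creep '[[[0,0,0,0.1,0],[0,-0.01,-0.1,0.25,0],[0,-0.028,-0.25,0.4,0],[0,-0.028,-0.32,0.45,0],[0,-0.028,-0.32,0.45,0],[0,-0.028,-0.32,0.45,0],[0,-0.028,-0.32,0.45,0]]]'
python3 holes.py pics/w3.png
```

```text
t: 8.3
eef_pos: [0.6187, 0.0337, 0.168]
ee_rot: [-3.139, -0.001, 1.573]
force: [-0.3, -0.1, -0.3]
finger_gap: 0.0139
grasp_force: 39.4
[0.61861675 0.03383173 0.16780692] [-3.13843188e+00 -5.08542707e-04  1.57329509e+00] 0.01443239565236634 [-0.65030183 -0.02229764 -0.14698546]
[321.9 153.9] [42.1 43. ] [0.6189 0.0651 0.02  ] dia 38.5 d/.25 [ 0.001  0.125 -0.591]
[329.4  98.4] [36.8 38.3] [0.6252 0.1126 0.02  ] dia 32.8 d/.25 [ 0.026  0.315 -0.591]
```

```bash
python3 -m creep '[[[0,0,0.125,0,0],[0,0,0.125,-0.15,0],[0,0,0.125,-0.3,0],[0,0,0.125,-0.38,0],[0,0,0.125,-0.4,0],[0,0,0.125,-0.4,0],[0,0,0.125,-0.4,0]]]'; python3 -c "
from h import *;print(env.state()['eef_pos'])"
```

```text
t: 9.05
eef_pos: [0.6207, 0.0645, 0.0704]
ee_rot: [3.14, -0.0, 1.573]
force: [0.3, -0.2, 0.3]
finger_gap: 0.0144
grasp_force: 39.4
[0.62069835 0.06452286 0.07042103]
```

```bash
python3 -m creep '[[[0,-0.007,0.002,-0.015,0],[0,-0.007,0.002,-0.03,0],[0,-0.007,0.002,-0.04,0],[0,-0.007,0.002,-0.045,0],[0,-0.007,0.002,-0.05,0],[0,-0.007,0.002,-0.05,0],[0,-0.007,0.002,-0.05,0]]]'
```

```text
t: 9.75
eef_pos: [0.6184, 0.0646, 0.0598]
ee_rot: [3.141, 0.0, 1.572]
force: [-4.3, -0.4, 14.2]
finger_gap: 0.0144
grasp_force: 40.7
```

```bash
python3 -m creep '[[[0,0,0,0.1,0],[0,-0.01,-0.1,0.25,0],[0,-0.026,-0.25,0.4,0],[0,-0.026,-0.355,0.45,0],[0,-0.026,-0.355,0.45,0],[0,-0.026,-0.355,0.45,0],[0,-0.026,-0.355,0.45,0]]]'
python3 holes.py pics/w4.png
```

```text
t: 10.45
eef_pos: [0.6106, -0.0233, 0.1683]
ee_rot: [-3.139, -0.001, 1.573]
force: [-0.7, 0.1, -0.5]
finger_gap: 0.0144
grasp_force: 39.4
[ 0.61048633 -0.02309169  0.16806983] [-3.13884882e+00 -7.31721396e-04  1.57324993e+00] 0.0143482836915128 [-0.64096109 -0.51825485 -1.32808033]
[322.5 152.6] [49.6 50.9] [0.6114 0.0093 0.02  ] dia 45.5 d/.25 [ 0.004  0.13  -0.592]
[331.2  89. ] [44.6 46.9] [0.6186 0.0633 0.02  ] dia 39.8 d/.25 [ 0.032  0.345 -0.592]
[339.6  26.9] [37.7 39. ] [0.6249 0.111  0.02  ] dia 31.6 d/.25 [ 0.058  0.536 -0.592]
```

```bash
python3 -m creep '[[[0,-0.002,0.13,0,0],[0,-0.002,0.13,-0.15,0],[0,-0.002,0.13,-0.3,0],[0,-0.002,0.13,-0.38,0],[0,-0.002,0.13,-0.4,0],[0,-0.002,0.13,-0.4,0],[0,-0.002,0.13,-0.4,0]]]'
```

```text
t: 11.2
eef_pos: [0.612, 0.0087, 0.0705]
ee_rot: [3.14, 0.0, 1.573]
force: [0.3, -0.4, 0.5]
finger_gap: 0.0147
grasp_force: 39.4
```

```bash
python3 -m creep '[[[0,-0.002,0.002,-0.015,0],[0,-0.002,0.002,-0.03,0],[0,-0.002,0.002,-0.04,0],[0,-0.002,0.002,-0.045,0],[0,-0.002,0.002,-0.05,0],[0,-0.002,0.002,-0.05,0],[0,-0.002,0.002,-0.05,0]]]'
```

```text
t: 11.9
eef_pos: [0.611, 0.0088, 0.0598]
ee_rot: [3.14, 0.0, 1.572]
force: [-5.0, 0.6, 13.4]
finger_gap: 0.0141
grasp_force: 40.8
```

The lid sits on the third recess as well. It measured 49.4 mm across earlier, so it is the 50 mm lid. On to recess 4.

```bash
python3 -m creep '[[[0,0,0,0.1,0],[0,-0.01,-0.1,0.25,0],[0,-0.032,-0.25,0.4,0],[0,-0.032,-0.38,0.45,0],[0,-0.032,-0.38,0.45,0],[0,-0.032,-0.38,0.45,0],[0,-0.032,-0.38,0.45,0],[0,-0.032,-0.38,0.45,0],[0,-0.032,-0.38,0.45,0]]]'
python3 holes.py pics/w5.png
```

```text
t: 12.8
eef_pos: [0.6019, -0.085, 0.1684]
ee_rot: [-3.14, -0.001, 1.574]
force: [0.1, -0.7, -0.4]
finger_gap: 0.0144
grasp_force: 39.4
[ 0.60204831 -0.0851308   0.16862107] [-3.13990533e+00 -5.23419461e-04  1.57347538e+00] 0.013921994473806126 [-0.07335581 -0.10457876 -0.85679099]
[322.9 154. ] [57.2 58.6] [ 0.6031 -0.0536  0.02  ] dia 52.5 d/.25 [ 0.004  0.126 -0.594]
[332.7  82.1] [52.9 55.7] [0.6111 0.0071 0.02  ] dia 47.0 d/.25 [ 0.036  0.369 -0.594]
```

View pics/w5.png

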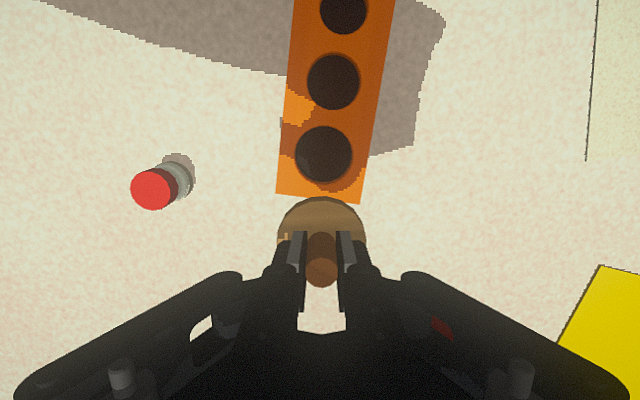

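The view shows recess 4 at (323,154) and the lid held centrally, with its disc spanning columns 278–365.

```bash
python3 -m creep '[[[0,0,0.128,0,0],[0,0,0.128,-0.15,0],[0,0,0.128,-0.3,0],[0,0,0.128,-0.38,0],[0,0,0.128,-0.4,0],[0,0,0.128,-0.4,0],[0,0,0.128,-0.4,0],[0,0,0.128,-0.4,0]]]'
```

```text
t: 13.65
eef_pos: [0.6042, -0.0544, 0.0714]
ee_rot: [3.138, 0.001, 1.572]
force: [-0.0, 0.4, 0.4]
finger_gap: 0.0143
grasp_force: 39.4
```

```bash
python3 -m creep '[[[0,-0.004,0.005,-0.015,0],[0,-0.004,0.005,-0.03,0],[0,-0.004,0.005,-0.04,0],[0,-0.004,0.005,-0.05,0],[0,-0.004,0.005,-0.056,0],[0,-0.004,0.005,-0.056,0],[0,-0.004,0.005,-0.056,0]]]'
```

```text
t: 14.35
eef_pos: [0.6017, -0.0529, 0.0555]
ee_rot: [3.141, 0.0, 1.572]
force: [1.1, -0.1, -1.1]
finger_gap: 0.0145
grasp_force: 39.2
```

```bash
python3 -m creep '[[[0,0.002,0,-0.01,0],[0,0.002,0,-0.02,0],[0,0.002,0,-0.028,0],[0,0.002,0,-0.034,0],[0,0.002,0,-0.034,0],[0,0.002,0,-0.034,0]]]'
```

```text
t: 14.95
eef_pos: [0.6018, -0.0528, 0.0478]
ee_rot: [-3.141, 0.0, 1.572]
force: [-2.4, 0.6, 6.0]
finger_gap: 0.0145
grasp_force: 40.0
```

Home on the floor (z 0.0478, 6 N upward). Release and rise.

```bash
python3 -m creep '[[[0.1,0,0,0.002,0],[0.3,0,0,0.005,0],[0.4,0,0,0.01,0],[0.4,0,0,0.02,0],[0.4,0,0,0.02,0]]]'
python3 -m creep '[[[0.4,0,0,0.1,0],[0.4,0,0,0.25,0],[0.4,0,0,0.4,0],[0.4,-0.1,-0.05,0.5,0],[0.4,-0.2,-0.12,0.5,0],[0.4,-0.2,-0.12,0.5,0],[0.4,-0.2,-0.12,0.5,0]]]'
python3 - <<'E'
from h import *
c=cam("wrist");im=imaging.read_camera("wrist");cv2.imwrite("pics/w6.png",im[:,:,::-1])
t=imaging.read_camera("top");ct=cam("top")
tw=cv2.resize(t[185:260,410:500],None,fx=6,fy=6,interpolation=2);cv2.imwrite("pics/t6.png",tw[:,:,::-1])
for q,z in(("pedal_pad",.045),("tally",.03)):
  for n,cc in(("top",ct),):
    for r in cut_out(n,q)[:2]:
        u=cen(r['mask']);rc=cv2.minAreaRect(np.argwhere(r['mask'])[:,::-1].astype(np.float32));print(q,n,round(r['p'],2),np.round(u,1),rc,np.round(back(cc,u,z),4))
E
```

```text
t: 15.45
eef_pos: [0.6024, -0.0529, 0.0524]
ee_rot: [3.141, 0.0, 1.572]
force: [0.5, -0.4, -0.4]
finger_gap: 0.034
grasp_force: 0.0
t: 16.15
eef_pos: [0.5518, -0.083, 0.1771]
ee_rot: [3.141, -0.0, 1.571]
force: [1.4, -0.5, -0.4]
finger_gap: 0.0341
grasp_force: 0.0
tally top 0.92 [451.2 220.4] ((452.5999755859375, 220.69996643066406), (41.976043701171875, 29.285615921020508), 77.47119140625) [ 0.5148 -0.3239  0.03  ]
```

View pics/w6.png

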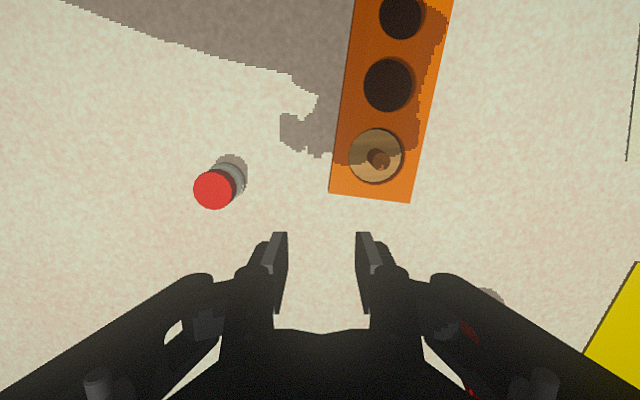

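View pics/t6.png

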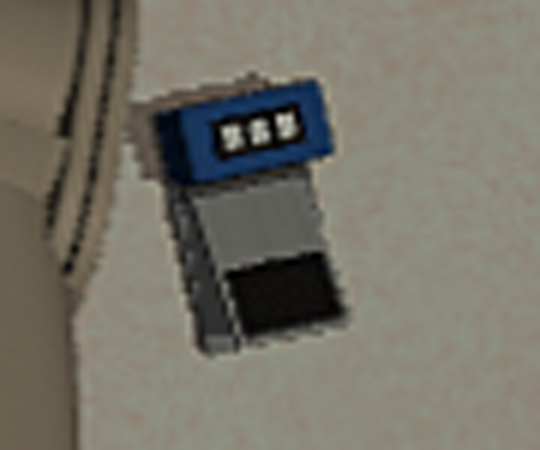

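The lid is home in recess 4 at (376,156) in the wrist picture. The tread centre is at crop (284,294), which is top pixel (457.3,234).

```bash
python3 -m creep '[[[0,-0.06,-0.2,0,0],[0,-0.12,-0.4,0,0],[0,-0.18,-0.6,0,0],[0,-0.25,-0.8,0,0],[0,-0.31,-1,0,0],[0,-0.31,-1,0,0],[0,-0.31,-1,0,0]]]'
python3 -m creep '[[[0,0,-0.16,0,0],[0,0,-0.16,0,0],[0,0,-0.16,0,0]]]'
python3 - <<'E'
from h import *
print(back(cam("top"),(457.3,234),.045))
c=cam("wrist");im=imaging.read_camera("wrist");cv2.imwrite("pics/w7.png",im[:,:,::-1]);print(env.state()['eef_pos'])
h=cv2.cvtColor(im,cv2.COLOR_RGB2HSV);m=(h[...,2]<60).astype(np.uint8);m[215:]=0
n,l,st,ce=cv2.connectedComponentsWithStats(m)
for i in range(1,n):
    if st[i,4]>200: print(st[i],ce[i].round(1),back(c,ce[i],.045).round(4))
E
```

```text
t: 17.05
eef_pos: [0.4745, -0.3345, 0.1766]
ee_rot: [-3.142, -0.0, 1.569]
force: [0.5, 0.3, -0.4]
finger_gap: -0.0001
grasp_force: 0.0
t: 17.35
eef_pos: [0.4753, -0.3715, 0.1766]
ee_rot: [-3.141, -0.002, 1.573]
force: [-0.3, -0.3, -0.1]
finger_gap: 0.0
grasp_force: 0.0
[ 0.4728963  -0.33746172  0.045     ]
[ 0.47505321 -0.37099101  0.17659299]
[ 589    8   51   60 1596] [621.   38.2] [ 0.7065 -0.2474  0.045 ]
[379  91  21  66 581] [389.4 121. ] [ 0.531  -0.3106  0.045 ]
[408 103  30  63 703] [421.1 129.1] [ 0.5575 -0.3171  0.045 ]
[307 119  35  60 939] [326.  144.7] [ 0.4792 -0.3301  0.045 ]
```

View pics/w7.png

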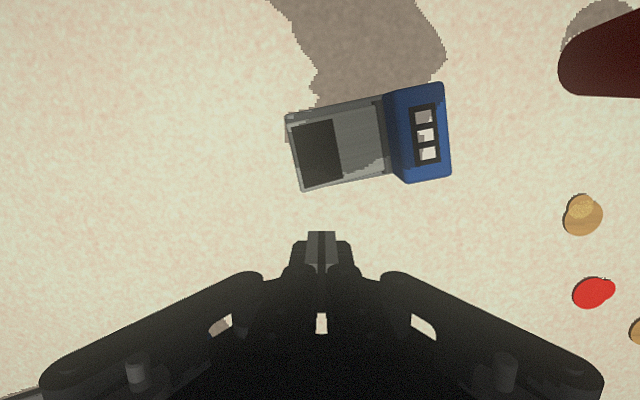

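The wrist view shows the tread centred at (317,153), about (0.472,-0.3375), agreeing with the top camera. I press there.

```bash
python3 -m creep '[[[0,-0.013,0.135,0,0],[0,-0.013,0.135,-0.15,0],[0,-0.013,0.135,-0.3,0],[0,-0.013,0.135,-0.4,0],[0,-0.013,0.135,-0.44,0],[0,-0.013,0.135,-0.44,0]]]'
python3 -m creep '[[[0,0,0,-0.02,0],[0,0,0,-0.04,0],[0,0,0,-0.06,0],[0,0,0,-0.075,0],[0,0,0,-0.08,0],[0,0,0,-0.08,0],[0,0,0,-0.08,0]]]'
```

```text
t: 18.0
eef_pos: [0.4708, -0.3363, 0.0661]
ee_rot: [-3.14, -0.004, 1.574]
force: [1.1, 3.8, 4.0]
finger_gap: 0.0001
grasp_force: 1.8
t: 18.7
eef_pos: [0.4718, -0.3408, 0.0498]
ee_rot: [3.141, 0.004, 1.572]
force: [-4.4, 0.8, 8.3]
finger_gap: 0.0
grasp_force: 3.8
```

```bash
python3 -m creep '[[[0,0,0,-0.01,0],[0,0,0,-0.016,0],[0,0,0,-0.016,0],[0,0,0,-0.016,0]]]'
python3 -m creep '[[[0,0,0,-0.008,0],[0,0,0,-0.008,0],[0,0,0,-0.008,0]]]'
```

```text
t: 19.1
eef_pos: [0.4717, -0.341, 0.0465]
ee_rot: [3.141, 0.005, 1.572]
force: [-5.5, 1.5, 11.2]
finger_gap: 0.0
grasp_force: 5.7
t: 19.4
eef_pos: [0.4717, -0.341, 0.0462]
ee_rot: [3.141, 0.005, 1.572]
force: [-7.7, 3.8, 22.8]
finger_gap: -0.0
grasp_force: 11.0
```

Force jumped to 23 N with no further travel, so the pedal is at its stop. Release and rise.

```bash
python3 -m creep '[[[0,0,0,0.04,0],[0,0,0,0.1,0],[0,0,0,0.2,0],[0,0,0,0.35,0],[0,-0.1,-0.2,0.5,0],[0,-0.1,-0.3,0.6,0],[0,-0.1,-0.4,0.6,0],[0,-0.1,-0.4,0.6,0],[0,-0.1,-0.4,0.6,0]]]'
python3 - <<'E'
from h import *
t=imaging.read_camera("top");s=imaging.read_camera("side")
a=cv2.resize(t[150:275,180:480],(800,333),interpolation=2);b=cv2.resize(s[100:350,200:450],(266,266))
b=np.hstack([b,cv2.resize(s[110:170,360:450],(399,266),interpolation=2),np.zeros((266,135,3),np.uint8)])
cv2.imwrite("pics/end.png",np.vstack([a,b])[:,:,::-1])
E
```

```text
t: 20.3
eef_pos: [0.4465, -0.4399, 0.1922]
ee_rot: [3.14, 0.001, 1.571]
force: [-1.1, -0.8, -0.3]
finger_gap: 0.0001
grasp_force: 0.0
```

View pics/end.png

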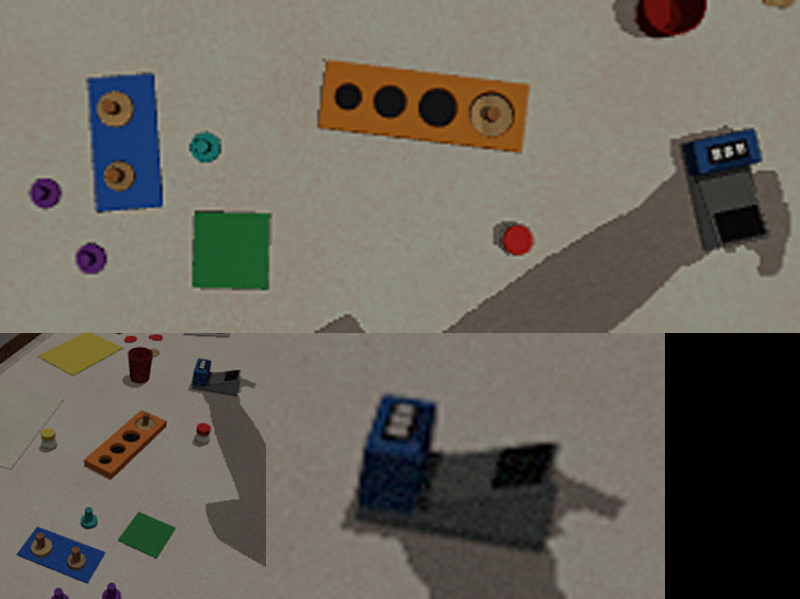

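The lid sits level in recess 4 (492,113 in the composite), the spare lids are on the blue card, and the pedal is back up.

```bash
python3 -c "
from rig import job;print(job.sign_off())"
```

```text
the job is handed in; nothing more can be done
None
```

The lid from the mat would not go into recesses 1–3 and is now fully home in recess 4 (the 53 mm one), so it is the 50 mm lid; the pedal was pressed to its stop and sprang back up, nothing else looked disturbed in the final pictures, and I handed the job in at about 20 s (no verdict was returned).

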